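Pack the hut's inspection tray, loupe last

TASK

Pack the checked rescue gear into the tray, each piece lying flat and centred on its own pad: the yellow carabiner lengthwise on the yellow pad, the dull steel ring on the blue pad and the tri-link on the green pad; then, last of all, lay the loupe lengthwise on the red pad. The silver carabiner and the copper ring have not been checked: leave them where they lie.

Things in the scene. Friction and masses are not known exactly. Their poses are not given: they have to be found in the camera images.
- carabiner_center (a point): The YELLOW carabiner. Oval D-shaped carabiner lying flat, 104 mm long (its x) x 62 mm wide (its y), made of round bar 12 mm thick; this point is the centre of its outline, half-way up (6 mm over what it lies on). The plain straight spine bar runs along x, its axis at y = -25 mm, from x = -32 to +32; the gate with a steel sleeve is at y = +25 mm; the opening in the middle is 38 mm wide. About 0.12 kg.
- ring_steel_center (a point): The dull grey STEEL rappel ring. Flat ring lying down, outside diameter 56 mm, hole 34 mm, 14 mm high with upright sides; this point is its centre, half-way up (7 mm over what it lies on). About 0.12 kg.
- trilink_center (a point): Stainless triangular quick link lying flat, an equilateral triangle of round bar 12 mm thick, 92 mm along a side over all, 81 mm from side to opposite tip; this point is its centre, half-way up (6 mm over what it lies on). One plain straight side runs along its y with its axis at x = -23 mm (y from -40 to +40), the opposite tip points to +x; a darker sleeve is on the +y slanting side. About 0.15 kg.
- loupe_center (a point): Inspection loupe lying flat, 112 mm long along its x, 16 mm high: round walnut handle 16 mm thick from x = -56 to +6 mm, then a brass neck, then a brass lens ring 44 mm in diameter centred at x = +34 mm. This point is the middle of its length (on the handle's axis, 8 mm over what it lies on). It balances near x = +14 mm. About 0.09 kg.
- carabiner_silver_center (a point): Look-alike, to be left alone: a SILVER-grey carabiner of the same shape as the yellow one. Oval D-shaped carabiner lying flat, 104 mm long (its x) x 62 mm wide (its y), made of round bar 12 mm thick; this point is the centre of its outline, half-way up (6 mm over what it lies on). The plain straight spine bar runs along x, its axis at y = -25 mm, from x = -32 to +32; the gate with a steel sleeve is at y = +25 mm; the opening in the middle is 38 mm wide. About 0.12 kg.
- ring_copper_center (a point): Look-alike, to be left alone: a COPPER-coloured ring of the same shape as the steel one. Flat ring lying down, outside diameter 56 mm, hole 34 mm, 14 mm high with upright sides; this point is its centre, half-way up (7 mm over what it lies on). About 0.12 kg.
- pad_yellow_top (a point): Yellow flat rubber pad for the yellow carabiner, 104 (its x) x 126 (its y, the long way) x 4 mm thick, fixed in the tray; this point is the centre of its top face, z up. The four pads (same size, colours differ, places in the tray vary) lie two by two, 115 mm apart centre to centre along x and 135 mm along y, in one low aluminium tray, whose rim stands only 2 mm above the pads.
- pad_blue_top (a point): Blue flat rubber pad for the steel ring, 104 (its x) x 126 (its y, the long way) x 4 mm thick, fixed in the tray; this point is the centre of its top face, z up. The four pads (same size, colours differ, places in the tray vary) lie two by two, 115 mm apart centre to centre along x and 135 mm along y, in one low aluminium tray, whose rim stands only 2 mm above the pads.
- pad_green_top (a point): Green flat rubber pad for the tri-link, 104 (its x) x 126 (its y, the long way) x 4 mm thick, fixed in the tray; this point is the centre of its top face, z up. The four pads (same size, colours differ, places in the tray vary) lie two by two, 115 mm apart centre to centre along x and 135 mm along y, in one low aluminium tray, whose rim stands only 2 mm above the pads.
- pad_red_top (a point): Red flat rubber pad for the loupe, 104 (its x) x 126 (its y, the long way) x 4 mm thick, fixed in the tray; this point is the centre of its top face, z up. The four pads (same size, colours differ, places in the tray vary) lie two by two, 115 mm apart centre to centre along x and 135 mm along y, in one low aluminium tray, whose rim stands only 2 mm above the pads.
Not all that is in view belongs to the job. Leave any purple look-alike of the part that bears carabiner_center alone.

How it is judged:
By the outcome, as a careful person would: the job done as asked, in the order asked, and still so for the second after the job is handed in, with the robot touching nothing.
It also fails if it takes over 109 s, if anything falls off the work surface, if the arm or the gripper's body presses on something with over 40 N, if the wrist force passes 120 N, or if a joint passes its speed limit or range.

ROBOT

A 6-joint arm with a two-finger parallel gripper is mounted at the origin on the work surface. World frame = base frame: x ahead of the robot, y to its left, z up, the work surface at z = 0. Lengths are in m, angles in rad, forces in N, time in s.
With the tool pointing down it reaches from about 0.3 to 0.825 m from the base axis. Payload 5.4 kg.
Tool frame: the origin (TCP) lies at the very end of the fingers, on their centre line; the grasp point (between the pads) lies 19 mm behind it; z points along the fingers, y is the line along which they close (so a half turn about z gives the same grasp; the last joint's range is limited). The gripper opens to 92 mm and grips with 3 to 60 N. Pads are 20 mm wide; open, the fingers measure 128 mm over their backs; the gripper's body (75 mm by 189 mm) begins 69 mm behind the grasp point.
Start: joints at [-1.465, 0.158, 1.597, -0, 1.386, -0.21], TCP at [0.179, -0.547, 0.215] pointing down, gripper open.
Joint ranges: [-2.91, 2.91], [-0.94, 2.29], [0.18, 2.7], [-1.29, 4.43], [0.17, 2.64], [-3, 3]. Speed limits (rad/s): [2.57, 2.57, 3.14, 3.14, 3.14, 3.14].

INTERFACE

Orientations are given as a rotation vector (axis times angle).
In Python, from workcell import bot gives the robot as it stands. Calls block until the motion is done:
- bot.goto(position, orientation): joint-space move of the TCP to a pose.
- bot.line_to(position, rot=None, max_speed=0.15): straight line of the TCP; rot=None keeps the orientation; max_speed is the mean speed in m/s.
- bot.set_joints(angles): joint-space move.
- bot.set_gripper(opening, newtons=None): opening from 0.0 (shut) to 1.0 (fully open); newtons is the grip in N (None keeps the last); returns when the fingers have stopped.
- bot.hold(seconds).
- bot.inverse_kinematics(position, orientation): joint angles nearest the present ones, or None.
- bot.read_camera(name): name is "side" or "top" or "wrist"; returns a dict with "pixels" (420x560x3 uint8, blue, green, red), "fx", "fy", "cx", "cy" (pixels), "k1" (the pictures are not rectified: a ray, as slopes to the right and down, at radius r is drawn at 1 + k1 r^2 times it, then the intrinsics apply), "R" (3x3) and "t" (3): a world point X has camera coordinates R X + t. Camera axes: x right, y down, z forward; pixel columns grow to the right and rows downward; lengths in m; the calibration is good to about 2 mm. A picture is of the moment at which its call begins. There is no depth.
A pose or a line that the arm cannot do raises bot.MotionError and nothing moves.
- bot.job_done(): hands the job in; it is judged then, once.
Readings, each from a call of its own:
- bot.current_clock(): time.
- bot.current_joints(): joint angles.
- bot.current_joint_vel(): joint speeds.
- bot.current_effort(): joint torques, N m.
- bot.current_ee_pos(): TCP position.
- bot.current_tool_rot(): TCP orientation.
- bot.current_contact_force(): force on the tool from outside, world axes, zero at the start.
- bot.current_ft_torque(): the same for the moment, N m.
- bot.current_opening(): opening from 0.0 (shut) to 1.0 (fully open).
- bot.current_grip_force(): force on a finger pad.
Only numpy, scipy, OpenCV 4.12 (cv2) and the standard library are available. Lean on these libraries where they do the work, as an engineer would, in place of code of your own. Each camera call takes 0.05 s, during which the arm holds its last target. There are 200 camera calls.

## Working session

There is one attempt and no reset: what is moved stays moved. The work goes in short steps, each a Python script; the robot and the scene stay as the last script left them, time stands still between calls to the robot, and variables do not carry over. Pictures are saved under pics/ and viewed, at most 14 in all, crops included, and the job is handed in when it is done.

```bash
ls; mkdir -p pics
python3 - <<'E'
from workcell import bot
import cv2
for n in("top","side"):
    d=bot.read_camera(n); cv2.imwrite(f"pics/{n}0.png",d["pixels"])
    print(n,d["fx"],d["fy"],d["cx"],d["cy"],d["k1"],d["R"],d["t"])
print(bot.current_tool_rot(),bot.current_clock())
E
```

```text
pics
top 387.6514517323588 387.6514517323588 287.06699057430785 210.06509783802298 -0.061369230294866156 [[ 0.027787   -0.99923741 -0.02743133]
 [-0.99553428 -0.02518645 -0.09097875]
 [ 0.09021848  0.02983686 -0.99547496]] [-0.06387368  0.53614158  0.82257438]
side 501.82482046712653 501.82482046712653 272.11321204844586 200.31782280494113 -0.17725751847586665 [[ 0.9550194   0.29652882 -0.00293432]
 [ 0.17746672 -0.57943208 -0.79546466]
 [-0.23757844  0.75916344 -0.60599288]] [-0.47239627 -0.09113524  1.47993325]
[-3.10083140e+00 -4.93673293e-01 -1.33533895e-04] 0.1
```

View pics/top0.png

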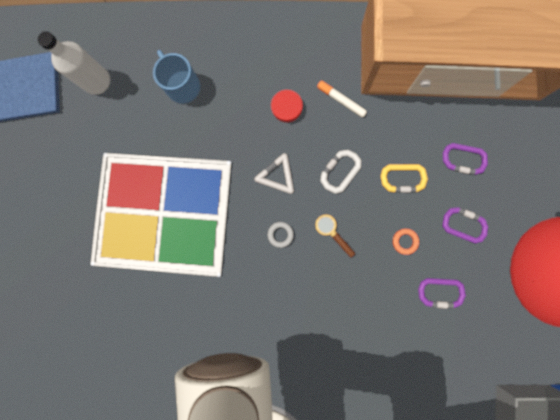

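View pics/side0.png

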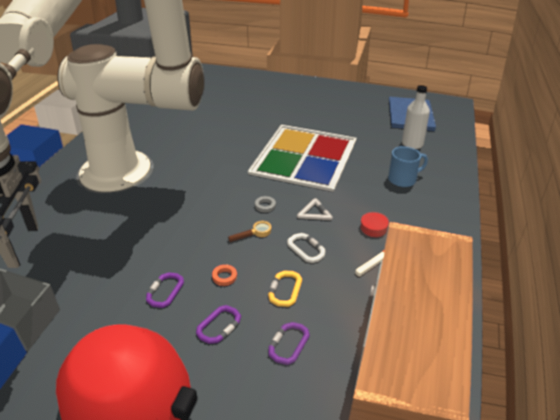

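Top view:
- **Wanted:** yellow carabiner (404,178), steel ring (280,235), tri-link (276,175), loupe with lens (326,225) and handle end (352,254).
- **Look-alikes to leave:** silver carabiner (341,171), copper ring (405,241), purple carabiners (465,158), (466,225), (442,293).
- **Pads:** red (134,187), blue (193,191), yellow (130,237), green (188,242).

Next I'll compute rough positions and check the choice in one close crop.

```bash
cat > h.py <<'E'
import numpy as np, cv2
from scipy.spatial.transform import Rotation as Ro
from workcell import bot
def world(d,px,z):
    """pixels (n,2) -> world points on plane z"""
    K=np.array([[d["fx"],0,d["cx"]],[0,d["fy"],d["cy"]],[0,0,1.]])
    # model draws r*(1+k1 r^2): OpenCV's forward distortion
    u=cv2.undistortPoints(np.float64(px).reshape(-1,1,2),K,np.array([d["k1"],0,0,0])).reshape(-1,2)
    R=np.array(d["R"]);t=np.array(d["t"]);c=-R.T@t
    r=np.c_[u,np.ones(len(u))]@R
    return c+r*((z-c[2])/r[:,2])[:,None]
def down(yaw):
    """tool down, its y (closing) axis along world direction yaw"""
    y=np.array([np.cos(yaw),np.sin(yaw),0]);z=np.array([0,0,-1.])
    return Ro.from_matrix(np.c_[np.cross(y,z),y,z]).as_rotvec()
def goto(p,yaw):
    """take the half-turn variant with the last joint nearest 0"""
    best=[q for q in(bot.inverse_kinematics(p,down(yaw+k)) for k in(0,np.pi)) if q is not None]
    q=min(best,key=lambda q:abs(q[5])); bot.set_joints(q)
def contour(mask,px):
    cs,_=cv2.findContours(mask.astype(np.uint8),cv2.RETR_EXTERNAL,cv2.CHAIN_APPROX_NONE)
    return min([c for c in cs if cv2.contourArea(c)>60],key=lambda c:abs(cv2.pointPolygonTest(c,tuple(map(float,px)),True)) if cv2.pointPolygonTest(c,tuple(map(float,px)),True)<0 else 0)
E
python3 - <<'E'
from h import *
d=bot.read_camera("top"); im=d["pixels"]
cv2.imwrite("pics/crop.png",cv2.resize(im[135:275,240:440],None,fx=4,fy=4,interpolation=cv2.INTER_CUBIC))
for n,px,z in [("ycar",(404,178),.006),("ring",(280,235),.007),("tri",(276,175),.006),("lens",(326,225),.008),("hend",(352,254),.008),("silver",(341,171),.006),("cop",(405,241),.007),("red",(134,187),.008),("blue",(193,191),.008),("yel",(130,237),.008),("green",(188,242),.008)]:
    print(n,world(d,px,z).round(3)[0])
E
```

```text
ycar [ 0.618 -0.309  0.006]
ring [ 0.483 -0.035  0.007]
tri [ 0.618 -0.022  0.006]
lens [ 0.508 -0.136  0.008]
hend [ 0.446 -0.194  0.008]
silver [ 0.63  -0.168  0.006]
cop [ 0.477 -0.311  0.007]
red [0.583 0.302 0.008]
blue [0.577 0.164 0.008]
yel [0.469 0.304 0.008]
green [0.462 0.17  0.008]
```

View pics/crop.png

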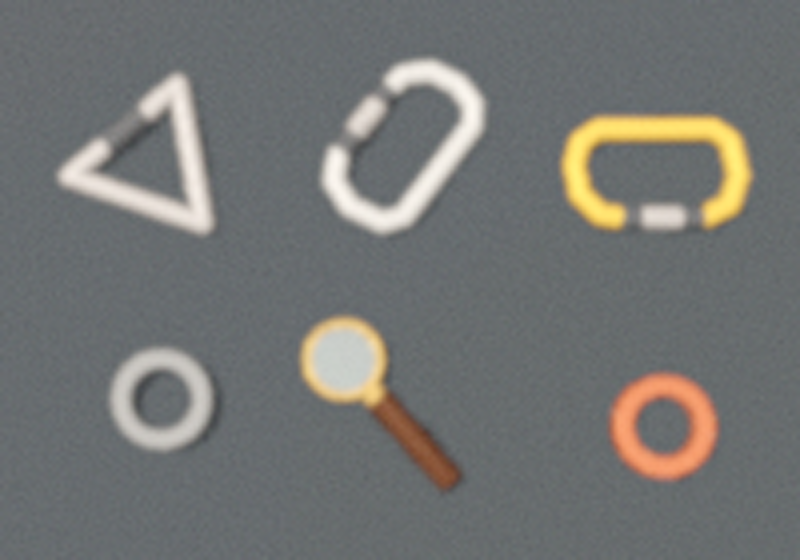

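Crop confirms the choice: the yellow carabiner has its spine on top (+x) and gate at the bottom, the ring at left is dull steel, the tri-link's plain lower side is free, and the loupe has its lens at upper left. Now I'll segment for accurate poses and look from above the carabiner.

```bash
cat >> h.py <<'E'
def shape(d,px,z,thr):
    """world outline (n,2) of the bright blob at pixel px"""
    m=cv2.GaussianBlur(d["pixels"],(3,3),0).max(2)>thr
    m=cv2.morphologyEx(m.astype(np.uint8),cv2.MORPH_CLOSE,np.ones((3,3)))
    return world(d,contour(m,px).reshape(-1,2),z)[:,:2]
def rect(w):
    c,s,a=cv2.minAreaRect(np.float32(w*1000))
    if s[0]<s[1]: s=s[::-1];a+=90
    return np.array(c)/1000,np.round(s,1),round((a+90)%180-90,1)   # long axis angle, deg
def circ(w):
    c,r=cv2.minEnclosingCircle(np.float32(w*1000)); return np.array(c)/1000,r
def tri(w):
    return cv2.minEnclosingTriangle(np.float32(w*1000).reshape(-1,1,2))[1].reshape(3,2)/1000
E
python3 - <<'E'
from h import *
d=bot.read_camera("top"); im=d["pixels"]
print("bg",im[210,370],"handle",im[240,340],im[246,345])
T=85
print("ycar",rect(shape(d,(404,178),.006,T)))
print("ring",circ(shape(d,(280,235),.007,T)))
print("tri",tri(shape(d,(276,175),.006,T)))
print("loupe",rect(shape(d,(326,225),.008,T)))
hsv=cv2.cvtColor(im,cv2.COLOR_BGR2HSV); sat=(hsv[...,1]>110)&(hsv[...,2]>60)
for n,p in [("red",(134,187)),("blue",(193,191)),("yel",(130,237)),("green",(188,242))]:
    h0=int(hsv[p[1],p[0],0]); dh=np.abs(hsv[...,0].astype(int)-h0); m=sat&(np.minimum(dh,180-dh)<8)
    print(n,rect(world(d,contour(m,p).reshape(-1,2),.008)[:,:2]))
goto([.618,-.309,.22],0)
d=bot.read_camera("wrist"); cv2.imwrite("pics/w1.png",d["pixels"]); print(d["R"],d["t"],bot.current_clock(),bot.current_joints())
E
```

```text
bg [107 105 101] handle [ 65  95 144] [ 55  86 137]
ycar (array([ 0.55475659, -0.00178363]), array([1396.1, 1019.1]), -89.6)
ring (array([ 0.61605524, -0.00145808]), 828.5094604492188)
tri [[-0.88748014  0.50230736]
 [ 1.059614    0.699657  ]
 [ 1.076087   -1.7647213 ]]
loupe (array([ 0.55453925, -0.00195343]), array([1392.9, 1016.7]), -89.6)
red (array([0.58585931, 0.30081348]), array([121.2,  98.4]), 87.0)
blue (array([0.57904889, 0.16572324]), array([118.6,  96.1]), 87.4)
yel (array([0.47060721, 0.30591055]), array([121.7,  98.3]), 87.2)Traceback (most recent call last):
  File "<stdin>", line 12, in <module>
  File "h.py", line 22, in contour
    return min([c for c in cs if cv2.contourArea(c)>60],key=lambda c:abs(cv2.pointPolygonTest(c,tuple(map(float,px)),True)) if cv2.pointPolygonTest(c,tuple(map(float,px)),True)<0 else 0)
ValueError: min() iterable argument is empty
```

```bash
python3 - <<'E'
s=open('h.py').read()
s=s.replace('''    m=cv2.GaussianBlur(d["pixels"],(3,3),0).max(2)>thr
''','''    im=cv2.GaussianBlur(d["pixels"],(3,3),0).astype(int)
    m=np.abs(im-np.median(im.reshape(-1,3),0)).max(2)>thr
''')
open('h.py','w').write(s)
E
python3 - <<'E'
from h import *
d=bot.read_camera("top"); T=32
print(np.median(d["pixels"].reshape(-1,3),0))
print("ycar",rect(shape(d,(404,178),.006,T)))
print("ring",circ(shape(d,(280,235),.007,T)))
t=tri(shape(d,(276,175),.006,T));print("tri",t,t.mean(0),np.linalg.norm(t-np.roll(t,1,0),axis=1))
print("loupe",rect(shape(d,(326,225),.008,T)))
goto([.618,-.309,.22],0)
d=bot.read_camera("wrist"); cv2.imwrite("pics/w1.png",d["pixels"]); print(d["R"],d["t"],bot.current_clock(),bot.current_joints())
E
```

```text
[111. 108. 104.]
ycar (array([ 0.6192406 , -0.30906973]), array([108. ,  65.8]), -88.5)
ring (array([ 0.48511246, -0.03397796]), 28.806133270263672)
tri [[ 0.60580075  0.03600766]
 [ 0.67756146 -0.04289938]
 [ 0.5722803  -0.06470188]] [ 0.6185475  -0.02386453] [0.10614157 0.10665796 0.10751499]
loupe (array([ 0.48630505, -0.15905849]), array([116.3,  47.1]), 46.3)
[[ 9.99999650e-01 -7.09201924e-04 -4.44312555e-04]
 [-5.57751705e-04 -9.60591858e-01  2.77962175e-01]
 [-6.23934332e-04 -2.77961830e-01 -9.60591917e-01]] [-0.61841454 -0.32997563  0.31110549] 2.1167 [-6.39949297e-01  4.54220878e-01  1.22272497e+00 -2.90092898e-04
  1.46459736e+00 -6.37981221e-01]
```

View pics/w1.png

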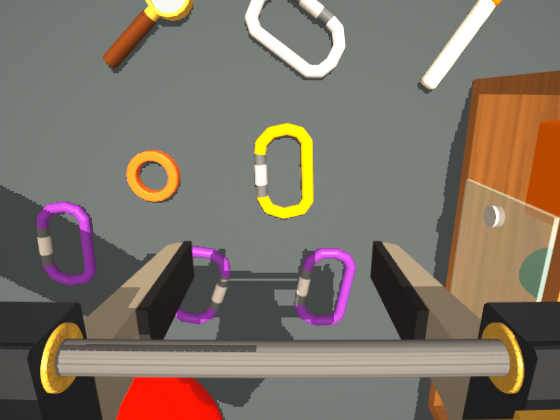

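Wrist view: yellow carabiner at (285,172), spine on the right (307,170), gate on the left. Its neighbours are clear of the fingers. Top-camera sizes match the given ones. I'll cross-check the wrist position, then grasp the spine.

```bash
cat >> h.py <<'E'
PAD={"red":(.5859,.3008),"blue":(.5790,.1657),"yel":(.4706,.3059),"green":(.4638,.1708)}
PADX=np.radians(-2.7)   # direction of the pads' x
def rot(a): return np.array([[np.cos(a),-np.sin(a)],[np.sin(a),np.cos(a)]])
def yaw_now():
    y=Ro.from_rotvec(bot.current_tool_rot()).as_matrix()[:,1]; return np.arctan2(y[1],y[0])
def grasp(xy,yaw,gap,newtons,z=.004):
    bot.set_gripper(gap/.092)
    goto([*xy,.10],yaw); bot.line_to([*xy,.03]); bot.line_to([*xy,z],max_speed=.05)
    print("F",np.round(bot.current_contact_force(),1))
    bot.set_gripper(0,newtons); bot.line_to([*xy,.10])
    print("width mm",bot.current_opening()*92,"grip",bot.current_grip_force(),"t",bot.current_clock())
def place(pad,centre,grip,obj_yaw,want_yaws,release):
    """centre, grip: object centre and grasp point (xy) at the grasp; obj_yaw its yaw then"""
    y0=yaw_now(); off=np.array(centre)-grip; opts=[]
    for w in want_yaws:
        a=w-obj_yaw; xy=np.array(PAD[pad])-rot(a)@off
        q=bot.inverse_kinematics([*xy,.10],down(y0+a))
        if q is not None: opts.append((abs(q[5]-bot.current_joints()[5]),q,xy))
    _,q,xy=min(opts,key=lambda o:o[0]); bot.set_joints(q); bot.line_to([*xy,.03])
    bot.hold(.2); f0=bot.current_contact_force()[2]; z=.019
    while True:
        bot.line_to([*xy,z],max_speed=.05); f=bot.current_contact_force()[2]-f0
        if f>2.5 or z<.006: break
        z-=.001
    print("touch z",round(z,4),"dF",round(f,1))
    bot.set_gripper(release/.092); bot.line_to([*xy,.12]); print("t",bot.current_clock())
E
python3 - <<'E'
from h import *
d=bot.read_camera("wrist")
hsv=cv2.cvtColor(d["pixels"],cv2.COLOR_BGR2HSV); m=(abs(hsv[...,0].astype(int)-28)<8)&(hsv[...,1]>120)
m=cv2.morphologyEx(m.astype(np.uint8),cv2.MORPH_OPEN,np.ones((2,2)))
cw,s,a=rect(world(d,contour(m,(285,130)).reshape(-1,2),.006)[:,:2]); print("wrist",cw,s,a)
c=np.array([.6192,-.3091]) if np.linalg.norm(cw-[.6192,-.3091])>.006 else cw
a=np.radians(a if s[0]<115 and s[0]>98 and abs(abs(a)-88.5)<4 else -88.5)
ex=np.array([np.cos(a),np.sin(a)]); ny=np.array([-ex[1],ex[0]]); ny*=np.sign(ny[0])
g=c+.025*ny; print(c,g)
grasp(g,np.arctan2(ny[1],ny[0]),.034,30)
np.save("car.npy",np.r_[c,g,a])
E
```

```text
wrist [ 0.62096368 -0.30724814] [104.2  61.8] -88.7
[ 0.62096368 -0.30724814] [ 0.64595725 -0.30668096]
F [-0.1  0.2 -0. ]
width mm 11.203872524133761 grip 29.99827265739441 t 6.2333
```

Run:
```python
from h import *
q=min([q for q in(bot.inverse_kinematics([.5,.12,.26],down(k)) for k in(0,np.pi)) if q is not None],key=lambda q:abs(q[5]))
goto([.5,.12,.26],0)
d=bot.read_camera("wrist"); im=d["pixels"]; cv2.imwrite("pics/w2.png",im)
hsv=cv2.cvtColor(im,cv2.COLOR_BGR2HSV)
for n,h0 in [("red",0),("blue",115),("yel",25),("green",60)]:
    dh=np.abs(hsv[...,0].astype(int)-h0); m=((np.minimum(dh,180-dh)<12)&(hsv[...,1]>110)).astype(np.uint8)
    cs,_=cv2.findContours(m,cv2.RETR_EXTERNAL,cv2.CHAIN_APPROX_NONE); c=max(cs,key=cv2.contourArea)
    print(n,c.reshape(-1,2).mean(0),rect(world(d,c.reshape(-1,2),.008)[:,:2]))
print(yaw_now(),bot.current_opening()*92,bot.current_clock())
```

```text
red [360.66233766  29.25974026] (array([0.58526605, 0.27237677]), array([103.8,  62.7]), -2.8)
blue [351.21573604 123.32233503] (array([0.58070764, 0.16918367]), array([125.1, 103. ]), 87.6)
yel [253.44663383 234.96715928] (array([0.47789786, 0.01661725]), array([266.7, 145.7]), -55.3)
green [252.46272494 114.55269923] (array([0.46595578, 0.17451741]), array([124.8, 102.9]), 87.2)
-0.00134301353672246 10.704469805704706 8.025
```

View pics/w2.png

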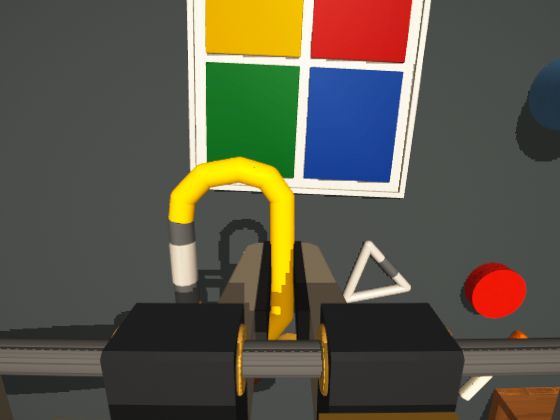

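Wrist view: green pad (252,115) and blue pad (351,123) come out at 125×103 mm, so the assumed height is right. The carabiner is held level. I'll shift the pads to the wrist reading and place.

```bash
sed -i 's/^PAD=.*/PAD={"red":(.5867,.3034),"blue":(.5805,.1685),"yel":(.4720,.3087),"green":(.4658,.1738)}/' h.py
python3 - <<'E'
from h import *
v=np.load("car.npy"); W=PADX+np.pi/2
place("yel",v[:2],v[2:4],v[4]-0, [W,W-np.pi],.030)
# look: ring and tri-link
goto([.49,-.14,.24],0)
d=bot.read_camera("wrist"); cv2.imwrite("pics/w3.png",d["pixels"])
t=bot.read_camera("top"); cv2.imwrite("pics/t3.png",t["pixels"][120:300,80:320].repeat(3,0).repeat(3,1))
E
```

```text
touch z 0.012 dF 3.0
t 13.2667
```

View pics/w3.png

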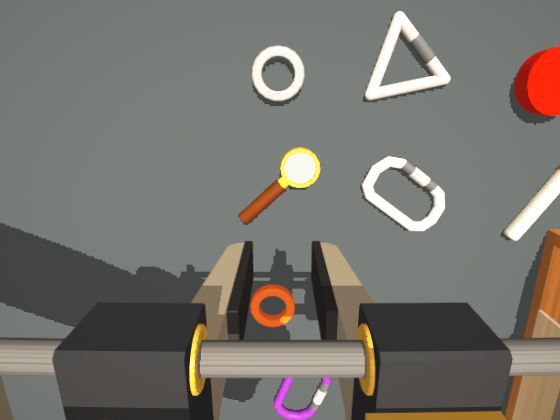

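View pics/t3.png

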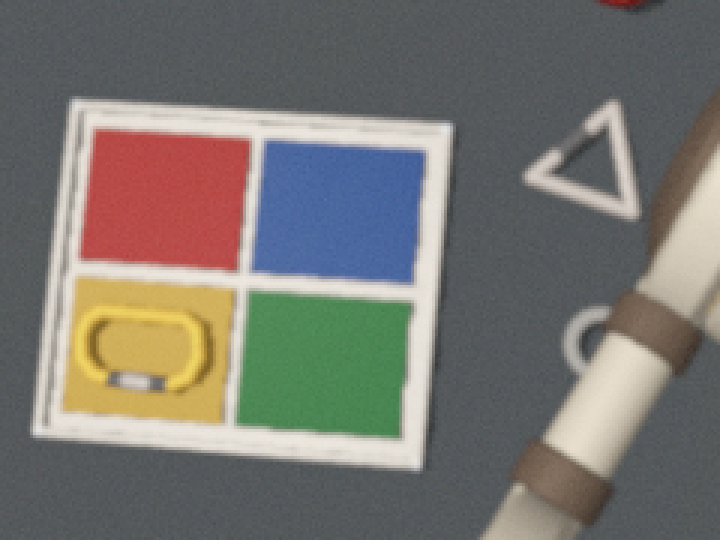

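The carabiner lies flat on the yellow pad, near centre (crop (145,348) against pad (150,350), mostly parallax). Wrist view shows ring (278,74), tri-link (405,60), loupe lens (300,168). Next I'll measure them and do the ring.

Run:
```python
from h import *
d=bot.read_camera("wrist"); im=d["pixels"]; T=35
bg=im[110:130,200:220].reshape(-1,3).mean(0)
m=(np.abs(cv2.GaussianBlur(im,(3,3),0)-bg).max(2)>45).astype(np.uint8)
W=lambda px,z: world(d,contour(m,px).reshape(-1,2),z)[:,:2]
r,rr=circ(W((278,50),.014)); print("bg",bg,"ring",r,rr)   # outer edge seen is about the top
r2=W((278,50),.007); print((r2.max(0)+r2.min(0))/2,np.ptp(r2,axis=0))
t=tri(W((400,16),.006)); print("tri",t,t.mean(0),np.linalg.norm(t-np.roll(t,1,0),axis=1))
l=W((300,168),.008); print("loupe",rect(l))
np.savez("m.npz",tri=t,loupe=l)
r=(r2.max(0)+r2.min(0))/2
if np.linalg.norm(r-[.486,-.033])<.006:
    grasp(r,0,.076,30)
    place("blue",r,r,0,[PADX,PADX+np.pi],.070)
```

```text
bg [123.2675 127.4075 123.47  ] ring [ 0.48649591 -0.03249382] 27.491750717163086
[ 0.48659196 -0.03215636] [0.0549994  0.05504866]
tri [[ 0.607676    0.03534186]
 [ 0.6755576  -0.03962138]
 [ 0.5764497  -0.06082267]] [ 0.61989444 -0.02170073] [0.10110737 0.1011306  0.10135026]
loupe (array([ 0.48233725, -0.15138283]), array([113.1,  46.6]), 32.6)
F [ 0.3  0.6 -0.3]
width mm 51.808594779218495 grip 29.999413629993796 t 19.225
touch z 0.011 dF 8.9
t 24.6333
```

Run:
```python
from h import *
goto([.53,-.02,.24],0); d=bot.read_camera("wrist"); im=d["pixels"]; cv2.imwrite("pics/w4.png",im)
print(world(d,[(280,200)],.0),bot.current_clock())
```

```text
[[ 0.52797471 -0.05267666  0.        ]] 25.6
```

View pics/w4.png

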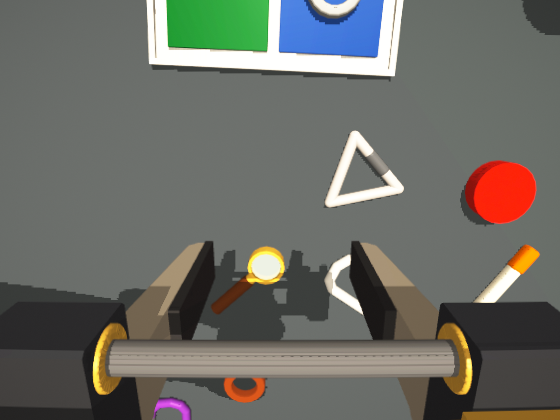

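Wrist view: the ring lies on the blue pad (335,5) at the picture's edge; the tri-link (362,172) is undisturbed. I'll grasp the tri-link, then check the ring on the way.

Run:
```python
from h import *
t=np.load("m.npz")["tri"]; c=t.mean(0); e=t[1]-c; a=np.arctan2(e[1],e[0]); g=c-.023*e/np.linalg.norm(e)
print(c,g,np.degrees(a))
grasp(g,a,.027,30); np.save("tri.npy",np.r_[c,g,a])
goto([.5,.10,.30],0)
d=bot.read_camera("wrist"); im=d["pixels"]; cv2.imwrite("pics/w5.png",im)
print(bot.current_opening()*92,bot.current_clock())
```

```text
[ 0.61989444 -0.02170073] [ 0.5980011  -0.01465221] -17.845861
F [0.1 1.  0.8]
width mm 10.657557102676668 grip 29.998817145824432 t 29.4917
10.888841335089872 30.525
```

View pics/w5.png

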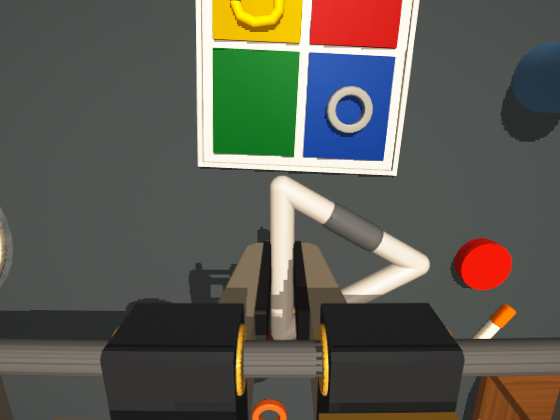

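Ring at (350,109) is flat and about central on the blue pad (≈(348,106)); the tri-link is held level. Place it, then look at all of it and the loupe.

Run:
```python
from h import *
d=bot.read_camera("wrist")
print("ring",world(d,[(350,109)],.015),PAD["blue"])
v=np.load("tri.npy"); place("green",v[:2],v[2:4],v[4],[PADX,PADX+np.pi],.027)
goto([.5,.14,.34],0); d=bot.read_camera("wrist"); cv2.imwrite("pics/w6.png",d["pixels"])
goto([.48,-.26,.18],0); d=bot.read_camera("wrist"); im=d["pixels"]; cv2.imwrite("pics/w7.png",im)
print(bot.current_clock())
```

```text
ring [[0.58229559 0.16826638 0.015     ]] (0.5805, 0.1685)
touch z 0.012 dF 4.3
t 35.6917
38.3
```

View pics/w6.png

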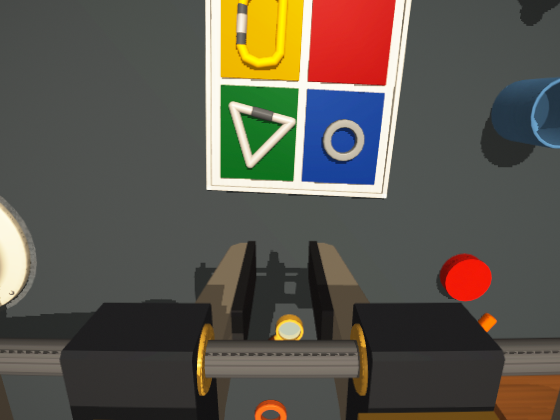

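View pics/w7.png

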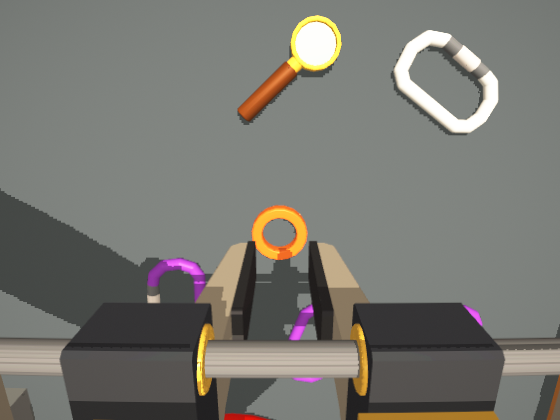

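In w6 the tri-link (258,130) on the green pad is turned about 18° and sits about 6 mm high of the pad centre (259,134). My place() used the yaw after the look instead of the yaw at the grasp. I'll mend that now, before the loupe. The loupe is undisturbed, with lens (316,43) and handle end (246,114).

Run:
```python
from h import *
import json
# loupe axis from this close view
d=bot.read_camera("wrist"); im=d["pixels"]; hsv=cv2.cvtColor(im,cv2.COLOR_BGR2HSV).astype(int)
roi=np.zeros(im.shape[:2],bool); roi[5:130,225:350]=1
brown=(roi&(hsv[...,0]<16)&(hsv[...,1]>120)&(hsv[...,2]<190)).astype(np.uint8)
brown=cv2.morphologyEx(brown,cv2.MORPH_OPEN,np.ones((3,3)))
hc,hs,ha=rect(world(d,contour(brown,(268,90)).reshape(-1,2),.008)[:,:2])
brass=(roi&(abs(hsv[...,0]-27)<8)&(hsv[...,1]>120)).astype(np.uint8)
b=world(d,contour(brass,(316,43)).reshape(-1,2),.008)[:,:2]
ex=np.array([np.cos(np.radians(ha)),np.sin(np.radians(ha))]); s=(b-hc)@ex
print("handle",hc,hs,ha,"handle centre to far lens edge mm",s.max()*1000,"lens lateral",((b-hc)@[-ex[1],ex[0]]*1000).min(),((b-hc)@[-ex[1],ex[0]]*1000).max())
np.save("loupe.npy",np.r_[hc,np.radians(ha)])
# re-place the tri-link
y=PADX+np.radians(17.85); u=np.array([np.cos(y),np.sin(y)]); w=np.array([np.cos(PADX),np.sin(PADX)])
g=np.array(PAD["green"])-.023*w
grasp(g,y,.027,30,z=.0125)
place("green",g+.023*u,g,y,[PADX],.027)
goto([.5,.14,.34],0); d=bot.read_camera("wrist"); cv2.imwrite("pics/w8.png",d["pixels"]); print(bot.current_clock())
```

```text
handle [ 0.47070432 -0.17684456] [61.9  7.6] 41.0 handle centre to far lens edge mm 82.95213143185538 lens lateral -14.229411040929648 30.228590037820748
F [-0.2  0.1 -0.6]
width mm 10.792301712536965 grip 29.999334812164307 t 42.4333
touch z 0.012 dF 6.9
t 47.0667
48.0333
```

View pics/w8.png

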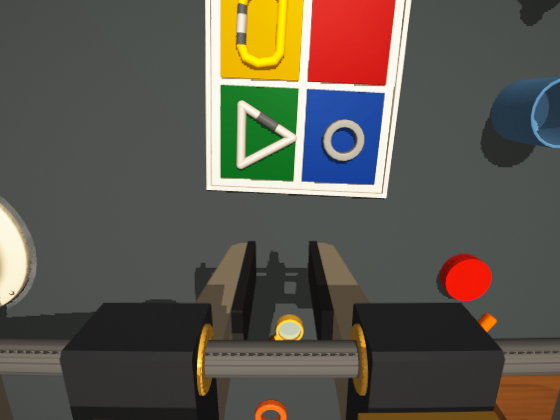

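The tri-link now sits straight and central (259,135) on the green pad. Loupe: the lens and handle readings agree with the top view at 46.3°, so grasp the handle and place it.

Run:
```python
from h import *
a=np.radians(46.3); ex=np.array([np.cos(a),np.sin(a)]); c=np.array([.4879,-.1554]); g=c-.006*ex
grasp(g,a+np.pi/2,.036,30)
W=PADX+np.pi/2; place("red",c,g,a,[W,W-np.pi],.030)
goto([.5,.17,.36],0); d=bot.read_camera("wrist"); cv2.imwrite("pics/w9.png",d["pixels"]); print(bot.current_clock())
```

```text
F [0.6 0.3 0.9]
width mm 14.682278666519242 grip 29.978654086589813 t 52.3333
touch z 0.011 dF 7.2
t 58.5167
59.6667
```

View pics/w9.png

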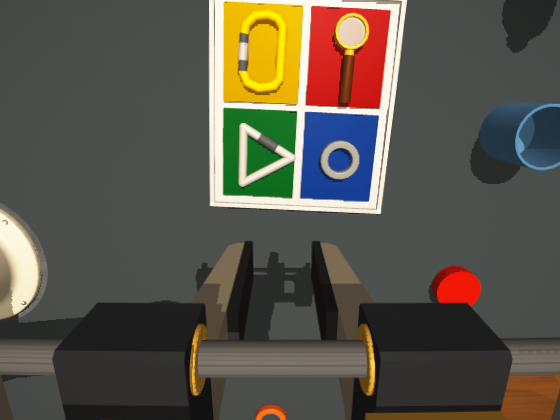

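All four pieces are on their pads: carabiner (263,52), loupe (348,57), tri-link (259,157), ring (340,160). One numeric check of the centring before handing in.

Run:
```python
from h import *
d=bot.read_camera("wrist"); hsv=cv2.cvtColor(d["pixels"],cv2.COLOR_BGR2HSV).astype(int)
for n,h0 in [("red",0),("blue",115),("yel",23),("green",60)]:
    dh=np.abs(hsv[...,0]-h0); m=((np.minimum(dh,180-dh)<10)&(hsv[...,1]>110)); m[220:]=0
    cs,_=cv2.findContours(m.astype(np.uint8),cv2.RETR_EXTERNAL,cv2.CHAIN_APPROX_NONE); c=max(cs,key=cv2.contourArea)
    print(n,rect(world(d,c.reshape(-1,2),.008)[:,:2]))
R=rot(-PADX)
def mid(n,px,z):
    w=world(d,px,z)[:,:2]@R.T; print(n,((w.max(0)+w.min(0))/2@R).round(4),np.ptp(w,axis=0).round(4))
mid("loupe",[(352,12),(345,104)],.016); mid("car",[(264,10),(264,95),(238,52),(286,52)],.014); mid("ring",[(320,160),(360,160),(340,141),(340,180)],.016)
t=world(d,[(243,124),(295,157),(242,186)],.014)[:,:2]; print("tri",t.mean(0).round(4))
```

```text
red (array([0.58682104, 0.30403256]), array([125.7, 103.8]), 87.4)
blue (array([0.58064752, 0.16937814]), array([124.9, 103.3]), 87.3)
yel (array([0.47237787, 0.30930923]), array([125.9, 103.2]), 87.4)
green (array([0.46652826, 0.17463919]), array([125.2, 101.6]), 87.5)
loupe [0.5875 0.3021] [0.0016 0.1151]
car [0.4727 0.3093] [0.0636 0.1058]
ring [0.5822 0.1663] [0.057  0.0558]
tri [0.4681 0.1723]
```

All pieces are within about 3 mm of their pad centres, and the arm is clear of everything.

```bash
python3 -c "
from workcell import bot
print(bot.job_done())"
```

```text
the job is handed in; nothing more can be done
None
```

The job is handed in: the carabiner, steel ring, tri-link and, last, the loupe lie flat on their own pads, each within about 3 mm of centre after one re-placing of the tri-link; the look-alikes were not touched, and the clock read about 60 s.

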